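Set the length stop to its end and butt the slat against it

ROBOT

A 6-joint arm with a two-finger parallel gripper is mounted at the origin on a cart in front of the work surface, level with it; the furniture and walls round the work are solid. World frame = base frame: x ahead of the robot, y to its left, z up, the work surface at z = 0. Lengths are in m, angles in rad, forces in N, time in s.
With the tool pointing down it reaches from about 0.35 to 0.8 m from the base axis. Payload 7.3 kg.
Tool frame: the origin (TCP) lies on the front face of the gripper's body, between the roots of the fingers; the fingertips stand bot.tip_reach ahead of it and the grasp point (between the pads) lies 54 mm ahead of it (bot.tip_reach is the distance from the TCP to the fingertips, in m); z points along the fingers, y is the line along which they close (so a half turn about z gives the same grasp; the last joint's range is limited). The gripper opens to 85 mm and grips with 20 to 120 N. Pads are 22 mm wide; open, the fingers measure 114 mm over their backs; the gripper's body (76 mm by 85 mm) begins 54 mm behind the grasp point. The pads swing forward as they close: fully open they stand 13 mm farther back than shut.
Start: joints at [-1.308, 0.342, 1.524, -0, 1.275, -0.146], TCP at [0.209, -0.482, 0.304] pointing down, gripper open.
Joint ranges: [-2.53, 2.53], [-0.77, 2.02], [0.04, 2.7], [-1, 4.14], [0.28, 2.66], [-3.11, 3.11]. Speed limits (rad/s): [2.57, 2.57, 3.14, 3.14, 3.14, 3.14].

INTERFACE

Orientations are given as a unit quaternion [w, x, y, z].
In Python, from workcell import sensors, imaging, ticket, bot gives the robot as it stands. The module is installed in compiled form; this text tells all that it offers.
- The arm moves only by the shell command python3 -m inch 'ROWS' [OPENING]. ROWS is JSON, a list of rows, each an object of numbers: "dx", "dy", "dz": the shift along the tool's x, y, z normalised to -1 to 1, where 1 is 0.2 m; "wx", "wy", "wz": the turn, a rotation vector about the tool's x, y, z normalised to -1 to 1, where 1 is 30 degrees. A call has 1 to 5 rows; each row is the pose to reach, as a shift and turn from the pose commanded when the call began, along the tool's axes at that moment; what a row does not reach only later rows make up. A row lasts 1/8 s, in which the tool goes at most 62.5 mm and 10.7 degrees, less where a joint would pass 70% of its speed; a pose out of reach is approached as far as the arm can. A call with a number of a shift or a turn outside -1 to 1 is refused whole. A call with a gripper value outside its range is refused whole. OPENING is the closure, from -1 (fully open) to 1 (shut), so that 0 is half open, set as the call begins (- or left out, the last holds). The fingers move at their own pace and stop on an object; the grip force is fixed at half the most. Time passes only in rows, so rows that repeat a pose let the fingers close. It gives the time, the measured TCP pose, the force, the opening and the grip force at its end, in the units of the state.
- sensors.state(): the state, without advancing time (a new reading comes with each control period).
- imaging.get_image(name): name is "scene" or "top"; returns a dict with "color" (420x560x3 uint8, red, green, blue), "depth" (420x560 float32, m along the optical axis (not along the pixel's ray), 0 where there is no reading), "fx", "fy", "cx", "cy" (pixels), "pose" (4x4, takes a point from camera to world coordinates). Camera axes: x right, y down, z forward; pixel columns grow to the right and rows downward; lengths in m; the calibration is good to about 2 mm. A picture is of the moment at which its call begins.
- ticket.sign_off(): hands the job in; it is judged then, once.
Trained networks look in a picture, given as the dict that the camera call returned (one of the last four; its "shot" number tells which), for a name from the list of things; names that differ only in an ending like _2 or _b are one class to them, and where a whole thing is asked for, a point or a joint stands for the part that bears it (a point fixed in the world has none). Each returns a list of dicts, best first, with "conf" (0 to 1); they miss things now and then, are a little off and sometimes report something else, mostly with a low value. They report only what shows in the picture. A call takes as long as a camera call. They do not tell look-alikes from the thing itself.
- imaging.outline_of(picture, thing): "region" (420x560 bool, what is visible of it) and "at" ([column, row] in pixels, amid what is visible of it).
The state is a dict: "time": time; "qpos": joint angles; "joint_vel": joint speeds; "joint_efforts": joint torques, N m; "ee_pos": TCP position; "eef_rot": TCP orientation; "ft_force": force on the tool from outside, world axes, zero at the start; "wrist_torque": the same for the moment, N m; "width": finger opening in m; "grasp_force": force on a finger pad.
Only numpy, scipy, OpenCV 4.12 (cv2) and the standard library are available. Lean on these libraries where they do the work, as an engineer would, in place of code of your own. Each camera call takes 0.05 s, during which the arm holds its last target. There are 200 camera calls.

TASK

On the length gauge, hold down the black button on the sliding stop to unlock it and push the stop along its rail right up to the end stop, then let the button spring up so that the stop locks there. After that, push the loose wooden slat along its channel until its end butts against the stop, and leave it lying flat there. Do all of it by pressing and pushing only: never pick the slat up, and do not disturb the things standing round the gauge.

Things in the scene. Friction and masses are not known exactly. Their poses are not given: they have to be found in the camera images.
- gauge: Length gauge fixed to the table: grey base plate 150 x 460 mm, top 10 mm above the table. Origin: centre of its underside. y runs along the channel and rail from slat to end stop, x from the channel to the rail, z up. The slat's channel, 49 mm wide, lies between two 8 mm high ledges, its middle at x = -22 mm, open at the ends. The rail (22 mm wide, top at 38 mm) is centred on x = +45 mm.
- carriage (a joint): Position of the sliding stop along the gauge's +y (m): 0 to 0.126, where it meets the end stop; starts at 0 to 0.04. With the button up, a pawl stands in a toothed rack (a notch each 9 mm, the last at the end stop) and the stop is locked, save 0.5 mm of play. With the button down it slides with less than 2 N. If the button rises on the way it locks in the next notch.
- lock (a joint): How far the button is pressed (m): 0 up (locked) to 0.009 fully down; the stop is free from 0.006 on. Spring: 2 N at first, 5 N at 0.006, 6 N fully down. Let go, it springs up by itself if the pawl is over a notch.
- button_top (a point): Centre of the top of the black ribbed button on the sliding stop, 68 mm above the table when up; moves with stop and button. The button is 32 mm (x) by 37 mm (y). Beyond it, on the end-stop side, a grey upright lug 36 mm wide stands on the stop, 13 mm higher than the raised button, its near face 23.5 mm from this point along +y: a finger holding the button down can push on it. Axes as the gauge's.
- stop_face (a point): Middle of the steel face on the sliding stop that the slat butts against, 16 mm above the table; the face looks to the gauge's -y and crosses the channel under the stop's grey arm (arm top 37 mm above the table). It lies 30 mm behind the joint value: y = joint - 30 mm, x = -22 mm in the gauge's frame. Axes as the gauge's.
- end_stop (a point): Face of the dark steel end-stop block at the end of the rail, on the rail's centre line, 50 mm above the table (block top 52 mm); it lies at x = 45, y = 157 mm in the gauge's frame. Axes as the gauge's.
- slat_front (a point): Middle of the end face of the slat that looks to the sliding stop, half-way up (16 mm above the table). The loose beech slat is 44 mm wide, 110 mm long and 12 mm thick, 60 g, lies flat in the channel (2.5 mm play on each side) and has two brass eyelets. Its y axis runs along its length to the stop, z up.
- slat_back (a point): Middle of the other end face of the slat, the one to push on, half-way up; 110 mm from slat_front. The channel floor goes on for at least 25 mm behind it, then the table, 10 mm lower. Not part of the job: a tall fixed press with a broad white head stands at the right of the table, about x = 0.56, y = -0.45 m; keep the arm clear of it.
- bobbin_tin: Round tin with dull blue lid and cream base, 90 mm across and 38 mm high, behind the rail; bystander. Origin: centre of its underside.
- spool_3: Thread spool, 38 mm across and 50 mm high, behind the rail; bystander. Origin: centre of its underside.
- bone_folder: Flat ivory-coloured folding bone, 100 x 24 x 8 mm, lying in front of the gauge; bystander. Origin: centre of its underside.
- pattern_weight_1: Dark round pattern weight with a knob, 72 mm across and 52 mm high, in front of the gauge; bystander. Origin: centre of its underside.
There are look-alikes about, which are no part of the job. What is meant by the part that bears slat_front is not pink or turquoise, and is the larger of those in its own colour.

How it is judged:
By the outcome, as a careful person would: the job done as asked, in the order asked, and still so for the second after the job is handed in, with the robot touching nothing.
It also fails if it takes over 51 s, if anything falls off the work surface, if the arm or the gripper's body presses on something with over 40 N, if the wrist force passes 120 N, or if a joint passes its speed limit or range.

## Working session

There is one attempt and no reset: what is moved stays moved. The work goes in short steps, Python scripts to look and compute and a shell command to move; the robot and the scene stay as the last step left them, time stands still between calls to the robot, and variables do not carry over. Pictures are saved under pics/ and viewed, at most 10 in all, crops included, and the job is handed in when it is done.

```bash
mkdir -p pics; cat > h.py <<'E'
import numpy as np, cv2
from workcell import sensors, imaging, ticket, bot
def world(p,u,v,d=None):
    u=np.asarray(u,float);v=np.asarray(v,float)
    if d is None: d=p["depth"][v.astype(int),u.astype(int)]
    c=np.stack([(u-p["cx"])/p["fx"]*d,(v-p["cy"])/p["fy"]*d,d,np.ones_like(d)],-1)
    return (c@p["pose"].T)[...,:3]
def cloud(p):
    v,u=np.mgrid[0:420,0:560]; return world(p,u,v)
def save(n,im,k=1):
    cv2.imwrite(n,cv2.resize(im[...,::-1],None,fx=k,fy=k,interpolation=cv2.INTER_CUBIC))
def pix(p,w):
    c=np.linalg.inv(p["pose"])@np.r_[w,1]; return c[0]/c[2]*p["fx"]+p["cx"],c[1]/c[2]*p["fy"]+p["cy"]
E
python3 - <<'E'
from h import *
s=sensors.state();print(s["ee_pos"],s["eef_rot"],s["width"],bot.tip_reach,s["time"])
for n in("top","scene"):
    p=imaging.get_image(n);save(f"pics/{n}0.png",p["color"]);C=cloud(p)
    print(n,p["pose"].round(3).tolist(),p["fx"])
    for t in("gauge","carriage","button_top","slat_front","bobbin_tin","spool_3","bone_folder","pattern_weight_1"):
        for o in imaging.outline_of(p,t):
            r=o["region"]&(p["depth"]>0);print(t,round(o["conf"],2),o["at"],r.sum(),np.median(C[r],0).round(3))
E
```

```text
[ 0.20863915 -0.48144517  0.30322939] [-7.59822048e-04  9.79185712e-01  2.02964929e-01 -3.29375093e-05] 0.08519903166408886 0.0726 0.0
top [[-0.023, -0.997, 0.072, 0.429], [-1.0, 0.022, -0.01, 0.043], [0.009, -0.072, -0.997, 1.297], [0.0, 0.0, 0.0, 1.0]] 539.6632314205652
gauge 0.8 [282.4, 205.7] 10904 [0.54  0.009 0.01 ]
carriage 0.65 [290.3, 193.3] 774 [ 0.566 -0.002  0.053]
button_top 0.57 [288.0, 185.7] 228 [0.58  0.003 0.066]
button_top 0.39 [283.4, 203.7] 11161 [0.539 0.007 0.01 ]
slat_front 0.9 [384.6, 135.8] 485 [ 0.705 -0.238  0.008]
slat_front 0.83 [156.7, 184.7] 903 [0.598 0.315 0.01 ]
slat_front 0.65 [339.5, 216.1] 865 [ 0.517 -0.124  0.021]
slat_front 0.58 [332.9, 295.0] 378 [ 0.331 -0.109  0.007]
slat_front 0.44 [290.8, 196.9] 795 [ 0.564 -0.005  0.052]
bobbin_tin 0.85 [253.2, 153.2] 1179 [0.664 0.079 0.037]
spool_3 0.74 [321.3, 154.5] 253 [ 0.656 -0.082  0.048]
bone_folder 0.63 [290.7, 257.1] 392 [ 0.422 -0.005  0.007]
pattern_weight_1 0.56 [220.1, 273.3] 705 [0.386 0.163 0.023]
scene [[-0.687, -0.354, 0.635, -0.269], [-0.727, 0.342, -0.596, 0.793], [-0.006, -0.87, -0.492, 0.692], [0.0, 0.0, 0.0, 1.0]] 469.03723794248515
gauge 0.83 [279.7, 223.7] 5092 [0.533 0.048 0.01 ]
carriage 0.61 [284.9, 208.8] 660 [ 0.557 -0.001  0.04 ]
button_top 0.68 [280.2, 200.2] 71 [0.566 0.004 0.065]
slat_front 0.88 [180.6, 260.8] 563 [0.589 0.325 0.01 ]
slat_front 0.69 [320.3, 208.0] 354 [ 0.514 -0.114  0.02 ]
slat_front 0.61 [305.4, 175.3] 207 [ 0.704 -0.234  0.006]
slat_front 0.55 [370.4, 236.6] 240 [ 0.33  -0.101  0.006]
bobbin_tin 0.74 [236.7, 215.1] 617 [0.649 0.092 0.036]
bobbin_tin 0.58 [279.3, 224.7] 5071 [0.532 0.045 0.011]
spool_3 0.68 [285.6, 188.6] 152 [ 0.65  -0.077  0.04 ]
bone_folder 0.46 [321.8, 240.4] 241 [0.417 0.005 0.006]
pattern_weight_1 0.66 [285.3, 272.3] 609 [0.375 0.175 0.022]
```

```bash
python3 - <<'E'
from h import *
p=imaging.get_image("top");save("pics/crop1.png",p["color"][100:320,120:420],2.6)
C=cloud(p)
g=max((o for o in imaging.outline_of(p,"gauge")),key=lambda o:o["conf"])["region"]
# gauge axis: use whole footprint, points 5..60mm
m=g.astype(np.uint8); n,l,st,_=cv2.connectedComponentsWithStats(m); k=1+st[1:,4].argmax(); m=(l==k)
sel=m&(abs(C[...,2]-.010)<.006); r=cv2.minAreaRect(C[sel][:,:2].astype(np.float32)*1000);print("gauge rect",r,cv2.boxPoints(r).round(0).tolist())
for t in("slat_front","carriage","button_top"):
  for o in imaging.outline_of(p,t):
    q=C[o["region"]&(p["depth"]>0)];print(t,o["at"],cv2.minAreaRect(q[:,:2].astype(np.float32)*1000))
E
```

```text
gauge rect ((535.5996704101562, -9.62823486328125), (150.67323303222656, 462.67608642578125), 2.330615758895874) [[451.0, 218.0], [470.0, -244.0], [620.0, -238.0], [601.0, 225.0]]
slat_front [155.9, 185.0] ((599.151123046875, 319.04473876953125), (51.63663101196289, 115.78091430664062), 36.51051330566406)
slat_front [341.6, 215.8] ((517.6152954101562, -123.4324951171875), (44.11915588378906, 110.03695678710938), 1.988131046295166)
slat_front [331.6, 294.9] ((329.7200927734375, -109.23856353759766), (79.95339965820312, 32.97991943359375), 49.69745635986328)
slat_front [383.4, 138.1] ((708.8300170898438, -238.73606872558594), (88.94908905029297, 38.960044860839844), 19.473966598510742)
carriage [286.8, 194.8] ((543.9252319335938, 1.4830131530761719), (123.5653076171875, 59.74506759643555), 10.645825386047363)
carriage [322.9, 152.2] ((657.93359375, -81.98786926269531), (32.82783508300781, 34.589813232421875), 87.83191680908203)
button_top [286.3, 187.7] ((578.84619140625, 4.701055526733398), (36.70924377441406, 30.857484817504883), 88.65740203857422)
```

View pics/crop1.png

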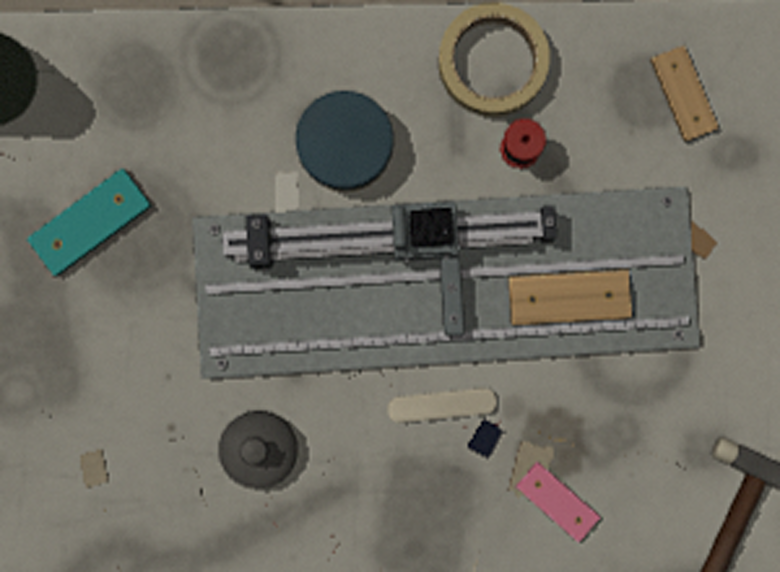

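View pics/scene0.png

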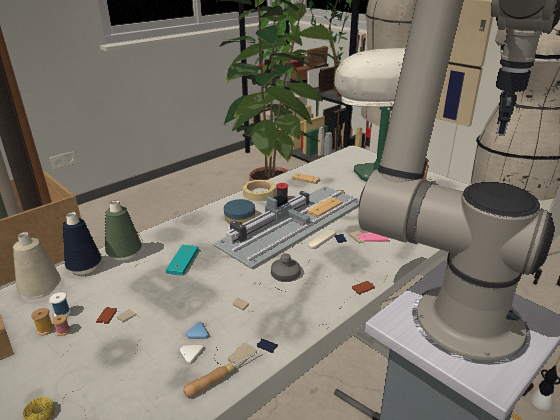

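The slat meant is the one at top pixel (341,216) in the channel: it is beech, 44×110 mm. The beech one at (384,136) is smaller, and the others are turquoise at (156,185) and pink at (332,295). The enlarged crop confirms this. The gauge is yawed about +2.3°, and the button is near (0.579, 0.005). I'm moving away from the press first.

```bash
python3 -m inch '[{"dx":0.3,"dy":-0.24,"wz":0.2},{"dx":0.6,"dy":-0.48,"wz":0.4},{"dx":0.95,"dy":-0.75,"wz":0.6},{"dx":0.95,"dy":-0.75,"wz":0.703},{"dx":0.95,"dy":-0.75,"wz":0.703}]' 1
cat >> h.py <<'E'
def togo(x,y,z):
    s=sensors.state();from scipy.spatial.transform import Rotation as R
    q=s["eef_rot"];r=R.from_quat([q[1],q[2],q[3],q[0]])
    d=r.inv().apply(np.array([x,y,z])-s["ee_pos"])
    print("pos",s["ee_pos"].round(4),"dx..",(d/.2).round(4),"yaw",np.degrees(np.arctan2(*r.as_matrix()[[1,0],0])).round(2),"zaxis",r.as_matrix()[:,2].round(3),"F",s["ft_force"].round(1),"w",round(s["width"],4),"t",s["time"])
E
python3 - <<'E'
from h import *
togo(.579,.006,.190)
p=imaging.get_image("top");C=cloud(p)
b=imaging.outline_of(p,"button_top")[0];q=C[b["region"]];q=q[(q[:,2]>.06)&(q[:,2]<.074)];print("button",cv2.minAreaRect(q[:,:2].astype(np.float32)*1000),np.median(q,0))
o=np.array([.5356,-.0096]);a=np.radians(2.33);ex=np.array([np.cos(a),np.sin(a)]);ey=np.array([-np.sin(a),np.cos(a)])
print("end stop",o+.045*ex+.157*ey,pix(p,np.r_[o+.045*ex+.157*ey,.052]))
D=(C[...,:2]-o);gx=D@ex;gy=D@ey;z=C[...,2]
for n,m in(("lug",(abs(gx-.045)<.03)&(abs(gy)<.08)&(z>.074)&(z<.09)),("block",(abs(gx-.045)<.03)&(gy>.13)&(gy<.22)&(abs(z-.052)<.006)),("slat",(abs(gx+.022)<.024)&(gy<-.04)&(abs(z-.022)<.006))):
    print(n,m.sum(),np.percentile(gx[m],[2,98]),np.percentile(gy[m],[2,98]))
E
```

```text
pos [ 0.2087 -0.4818  0.3039] dx.. [ 2.6684 -1.5019  0.5694] yaw 23.42 zaxis [-0. -0. -1.] F [ 0.2 -0.2  0.7] w 0.0857 t 1.15
button ((579.89599609375, 3.600541114807129), (34.716400146484375, 32.618812561035156), 88.51458740234375) [0.57967572 0.00443115 0.066563  ]
end stop [0.57417997 0.14909967] (np.float64(222.66884504366942), np.float64(191.48476824624856))
lug 71 [0.02698093 0.06124215] [0.0345595  0.04460784]
block 163 [0.02145842 0.06554835] [0.1564962  0.17532172]
slat 1037 [-0.04400836 -0.00095907] [-0.46584111 -0.06043078]schema error: expected keys dx, dy, dz, wx, wy, wz
```

```bash
python3 -m inch '[{"dx":0.3,"dy":-0.24,"dz":0,"wx":0,"wy":0,"wz":0.2},{"dx":0.6,"dy":-0.48,"dz":0,"wx":0,"wy":0,"wz":0.4},{"dx":0.95,"dy":-0.75,"dz":0,"wx":0,"wy":0,"wz":0.6},{"dx":0.95,"dy":-0.75,"dz":0,"wx":0,"wy":0,"wz":0.703},{"dx":0.95,"dy":-0.75,"dz":0,"wx":0,"wy":0,"wz":0.703}]' 1
python3 -c "
from h import *
togo(.5795,.006,.190)"
```

```text
time: 1.88
ee_pos: [0.3246, -0.2657, 0.3042]
eef_rot: [-0.0, 1.0, 0.023, 0.0]
ft_force: [0.0, -0.3, 0.2]
width: -0.0002
grasp_force: 0.0
pos [ 0.3246 -0.2657  0.3042] dx.. [ 1.3345 -1.2989  0.5721] yaw 2.6 zaxis [ 0.001  0.    -1.   ] F [ 0.  -0.3  0.2] w -0.0002 t 1.875
```

```bash
python3 -m inch '[{"dx":0.2,"dy":-0.2,"dz":0,"wx":0,"wy":0,"wz":0},{"dx":0.4,"dy":-0.4,"dz":0,"wx":0,"wy":0,"wz":0},{"dx":0.6,"dy":-0.6,"dz":0,"wx":0,"wy":0,"wz":0},{"dx":0.8,"dy":-0.8,"dz":0,"wx":0,"wy":0,"wz":0},{"dx":0.8,"dy":-0.8,"dz":0,"wx":0,"wy":0,"wz":0}]'
python3 -c "
from h import *
togo(.5795,.006,.170)"
```

```text
time: 2.5
ee_pos: [0.4786, -0.1004, 0.3036]
eef_rot: [-0.0, 1.0, 0.023, 0.0]
ft_force: [-0.8, -0.6, 0.2]
width: -0.0
grasp_force: 0.0
pos [ 0.4786 -0.1004  0.3036] dx.. [ 0.5276 -0.5088  0.6683] yaw 2.59 zaxis [ 0.001  0.    -1.   ] F [-0.8 -0.6  0.2] w -0.0 t 2.5
```

```bash
python3 -m inch '[{"dx":0.26,"dy":-0.26,"dz":0.1,"wx":0,"wy":0,"wz":0},{"dx":0.5,"dy":-0.5,"dz":0.3,"wx":0,"wy":0,"wz":0},{"dx":0.52,"dy":-0.51,"dz":0.5,"wx":0,"wy":0,"wz":0},{"dx":0.52,"dy":-0.51,"dz":0.67,"wx":0,"wy":0,"wz":0},{"dx":0.52,"dy":-0.51,"dz":0.67,"wx":0,"wy":0,"wz":0}]'
python3 - <<'E'
from h import *
togo(.5795,.006,.143)
p=imaging.get_image("scene");save("pics/s1.png",p["color"][140:290,200:390],4)
E
```

```text
time: 3.12
ee_pos: [0.5751, 0.0028, 0.1672]
eef_rot: [-0.0, 1.0, 0.02, -0.003]
ft_force: [-0.1, -0.3, 0.8]
width: -0.0001
grasp_force: 0.0
pos [0.5751 0.0028 0.1672] dx.. [ 0.0234 -0.0152  0.1208] yaw 2.29 zaxis [-0.006  0.    -1.   ] F [-0.1 -0.3  0.8] w -0.0001 t 3.125
```

View pics/s1.png

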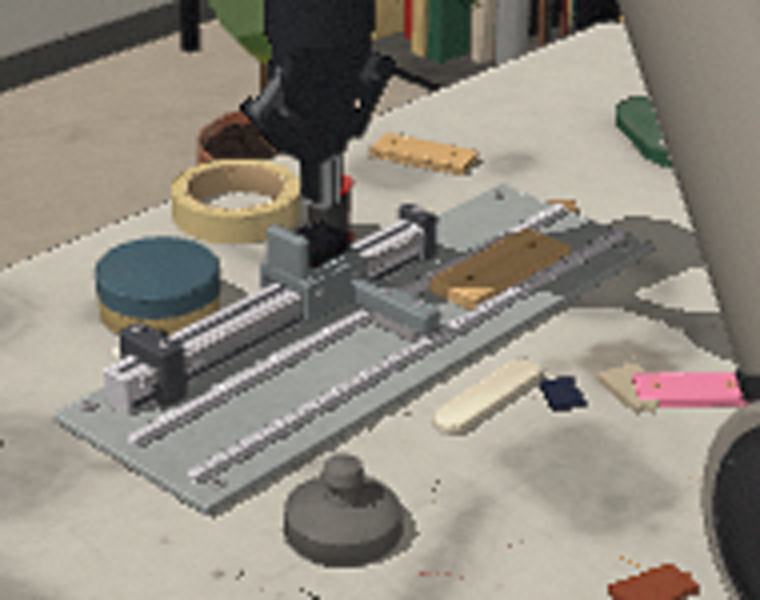

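The picture shows the closed fingers at crop (325,190), straight above the black button at (325,245), with the slat clear at (500,265). Pressing down next.

```bash
python3 -m inch '[{"dx":0.015,"dy":-0.01,"dz":0.08,"wx":0,"wy":0,"wz":0},{"dx":0.015,"dy":-0.01,"dz":0.14,"wx":0,"wy":0,"wz":0},{"dx":0.015,"dy":-0.01,"dz":0.16,"wx":0,"wy":0,"wz":0},{"dx":0.015,"dy":-0.01,"dz":0.16,"wx":0,"wy":0,"wz":0}]'
python3 -c "
from h import *
togo(.5795,.006,.132)"
```

```text
time: 3.68
ee_pos: [0.5795, 0.0059, 0.1382]
eef_rot: [0.0, 1.0, 0.02, 0.0]
ft_force: [-0.1, -0.4, 3.6]
width: 0.0
grasp_force: 1.4
pos [0.5795 0.0059 0.1382] dx.. [ 0.0001 -0.0004  0.0308] yaw 2.33 zaxis [ 0. -0. -1.] F [-0.1 -0.4  3.6] w 0.0 t 3.675
```

```bash
python3 -m inch '[{"dx":0,"dy":0,"dz":0.015,"wx":0,"wy":0,"wz":0},{"dx":0,"dy":0,"dz":0.029,"wx":0,"wy":0,"wz":0},{"dx":0,"dy":0,"dz":0.029,"wx":0,"wy":0,"wz":0}]'
python3 -c "
from h import *
togo(.5795,.006,.132)"
```

```text
time: 4.05
ee_pos: [0.5796, 0.006, 0.1323]
eef_rot: [0.0, 1.0, 0.02, 0.0]
ft_force: [-1.3, -1.6, 5.5]
width: 0.0001
grasp_force: 2.7
pos [0.5796 0.006  0.1323] dx.. [-0.0004  0.0002  0.0016] yaw 2.34 zaxis [ 0. -0. -1.] F [-1.3 -1.6  5.5] w 0.0001 t 4.05
```

```bash
python3 -m inch '[{"dx":0,"dy":-0.08,"dz":0,"wx":0,"wy":0,"wz":0},{"dx":0,"dy":-0.18,"dz":0,"wx":0,"wy":0,"wz":0},{"dx":0,"dy":-0.3,"dz":0,"wx":0,"wy":0,"wz":0},{"dx":0,"dy":-0.42,"dz":0,"wx":0,"wy":0,"wz":0},{"dx":0,"dy":-0.5,"dz":0,"wx":0,"wy":0,"wz":0}]'
python3 -c "
from h import *
togo(.5745,.127,.132)
p=imaging.get_image('top');C=cloud(p)
b=imaging.outline_of(p,'carriage')
for o in b: print(o['conf'],o['at'],np.median(C[o['region']],0))
save('pics/t2.png',p['color'][130:280,180:390],3.5)"
```

```text
time: 4.68
ee_pos: [0.5754, 0.1071, 0.1325]
eef_rot: [0.0, 1.0, 0.021, 0.0]
ft_force: [-1.5, -0.7, 5.8]
width: 0.0001
grasp_force: 2.7
pos [0.5754 0.1071 0.1325] dx.. [-0.0004 -0.0998  0.0023] yaw 2.37 zaxis [ 0.001  0.    -1.   ] F [-1.5 -0.7  5.8] w 0.0001 t 4.675
0.53 [251.2, 204.4] [0.54523361 0.08830566 0.03775848]
```

View pics/t2.png

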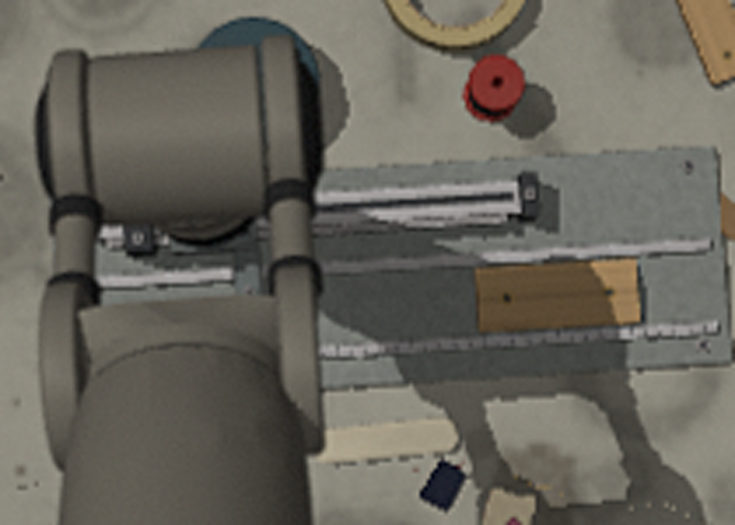

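The stop is moving: its arm shows at crop (250,280), and the slat is unmoved at (555,295). Creeping on to the end stop.

```bash
python3 -m inch '[{"dx":0,"dy":-0.04,"dz":0.003,"wx":0,"wy":0,"wz":0},{"dx":0,"dy":-0.08,"dz":0.003,"wx":0,"wy":0,"wz":0},{"dx":0,"dy":-0.1,"dz":0.003,"wx":0,"wy":0,"wz":0},{"dx":0,"dy":-0.1,"dz":0.003,"wx":0,"wy":0,"wz":0}]'
python3 -c "
from h import *
togo(.5745,.127,.132)"
```

```text
time: 5.28
ee_pos: [0.5753, 0.1222, 0.132]
eef_rot: [0.003, 1.0, 0.021, 0.0]
ft_force: [-0.2, -19.7, 5.8]
width: -0.0001
grasp_force: 11.5
pos [0.5753 0.1222 0.132 ] dx.. [-0.0028 -0.024  -0.0002] yaw 2.37 zaxis [ 0.001 -0.006 -1.   ] F [ -0.2 -19.7   5.8] w -0.0001 t 5.275
```

```bash
python3 - <<'E'
from h import *
o=np.array([.5356,-.0096]);a=np.radians(2.33);ex=np.array([np.cos(a),np.sin(a)]);ey=np.array([-np.sin(a),np.cos(a)])
for n in("scene","top"):
    p=imaging.get_image(n);C=cloud(p);D=C[...,:2]-o;gx=D@ex;gy=D@ey;z=C[...,2]
    for k,m in(("arm",(gx>-.045)&(gx<.0)&(gy>.03)&(gy<.2)&(abs(z-.037)<.004)),("lug",(abs(gx-.045)<.017)&(gy>.1)&(gy<.2)&(z>.076)&(z<.09)),("block",(abs(gx-.045)<.03)&(gy>.1)&(gy<.22)&(abs(z-.05)<.006))):
        if m.sum(): print(n,k,m.sum(),np.percentile(gx[m],[2,98]).round(4),np.percentile(gy[m],[2,98]).round(4))
    if n=="scene": save("pics/s2.png",p["color"][170:270,200:330],6)
E
```

```text
scene arm 66 [-0.0447 -0.0024] [0.0957 0.1146]
scene lug 77 [0.0303 0.0574] [0.1175 0.1558]
scene block 216 [0.0181 0.0627] [0.104  0.1767]
top arm 12 [-0.0097 -0.0005] [0.1047 0.1114]
top block 101 [0.02   0.0356] [0.1014 0.1759]
```

View pics/s2.png

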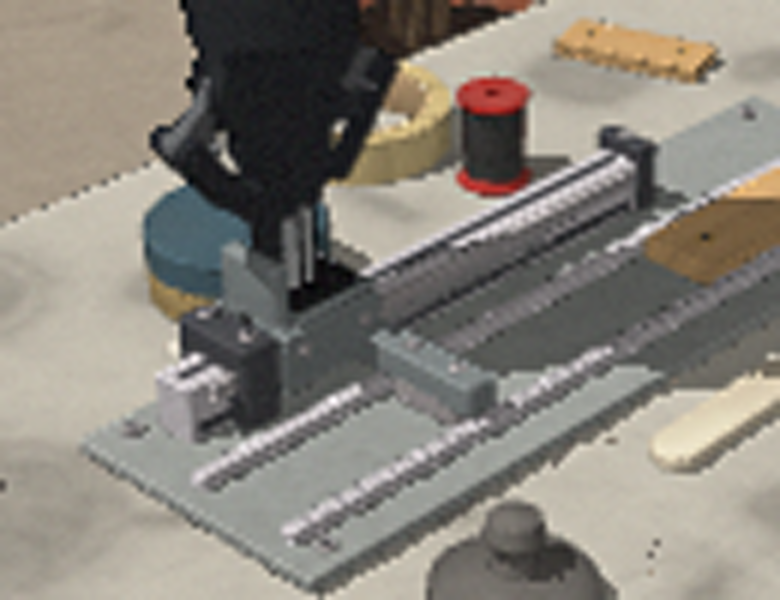

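The stop stands against the end-stop block at crop (235,365), and its arm edge is at gauge y ≈ 96 mm as it should be. Easing the push and lifting.

```bash
python3 -m inch '[{"dx":0,"dy":0.015,"dz":0,"wx":0,"wy":0,"wz":0},{"dx":0,"dy":0.015,"dz":-0.03,"wx":0,"wy":0,"wz":0},{"dx":0,"dy":0.015,"dz":-0.06,"wx":0,"wy":0,"wz":0},{"dx":0,"dy":0.05,"dz":-0.2,"wx":0,"wy":0,"wz":0},{"dx":0,"dy":0.1,"dz":-0.4,"wx":0,"wy":0,"wz":0}]'
python3 - <<'E'
from h import *
o=np.array([.5356,-.0096]);a=np.radians(2.33);ex=np.array([np.cos(a),np.sin(a)]);ey=np.array([-np.sin(a),np.cos(a)])
t=o-.022*ex-.198*ey;togo(*t,.21)
p=imaging.get_image("scene");C=cloud(p)
D=C[...,:2]-o;gx=D@ex;gy=D@ey;z=C[...,2]
m=(gx>-.045)&(gx<.0)&(gy>.03)&(gy<.2)&(abs(z-.037)<.004);print("arm",np.percentile(gy[m],[2,98]).round(4))
m=(abs(gx-.045)<.014)&(gy>.1)&(gy<.145)&(z>.05)&(z<.075);print("button z",m.sum(),np.percentile(z[m],[50,90]))
m=(abs(gx+.022)<.024)&(gy<-.04)&(gy>-.2)&(abs(z-.022)<.005);print("slat",np.percentile(gx[m],[2,98]).round(4),np.percentile(gy[m],[1,99]).round(4))
E
```

```text
time: 6.0
ee_pos: [0.5746, 0.1063, 0.2109]
eef_rot: [-0.0, 1.0, 0.021, -0.002]
ft_force: [0.7, 0.9, 0.8]
width: 0.0
grasp_force: 0.0
pos [0.5746 0.1063 0.2109] dx.. [-0.3296  1.561   0.0048] yaw 2.37 zaxis [-0.003  0.    -1.   ] F [0.7 0.9 0.8] w 0.0 t 6.0
arm [0.0951 0.1144]
button z 69 [0.0665629  0.06864824]
slat [-0.0447  0.0001] [-0.1661 -0.0549]
```

```bash
python3 -m inch '[{"dx":-0.05,"dy":0.25,"dz":0,"wx":0,"wy":0,"wz":0},{"dx":-0.1,"dy":0.5,"dz":0,"wx":0,"wy":0,"wz":0},{"dx":-0.2,"dy":0.75,"dz":0,"wx":0,"wy":0,"wz":0},{"dx":-0.33,"dy":0.95,"dz":0,"wx":0,"wy":0,"wz":0},{"dx":-0.33,"dy":0.95,"dz":0,"wx":0,"wy":0,"wz":0}]'
python3 - <<'E'
from h import *
o=np.array([.5356,-.0096]);a=np.radians(2.33);ex=np.array([np.cos(a),np.sin(a)]);ey=np.array([-np.sin(a),np.cos(a)])
togo(*(o-.022*ex-.198*ey),.21)
p=imaging.get_image("scene");C=cloud(p);r=C[:130,325:410]
m=(r[...,2]>.1)&(r[...,0]>.4)&(r[...,0]<.75)&(r[...,1]<-.2)&(r[...,1]>-.7)
for z0 in np.arange(.1,.6,.05):
    k=r[m&(abs(r[...,2]-z0)<.025)]
    if len(k):print(z0.round(2),len(k),k.min(0).round(3),k.max(0).round(3))
E
```

```text
time: 6.68
ee_pos: [0.516, -0.0886, 0.2113]
eef_rot: [-0.0, 1.0, 0.018, -0.0]
ft_force: [0.6, -0.9, 0.1]
width: -0.0002
grasp_force: 0.0
pos [ 0.516  -0.0886  0.2113] dx.. [0.0065 0.5992 0.0063] yaw 2.1 zaxis [-0.001  0.    -1.   ] F [ 0.6 -0.9  0.1] w -0.0002 t 6.675
0.25 89 [ 0.582 -0.344  0.258] [ 0.653 -0.312  0.274]
0.3 247 [ 0.47  -0.423  0.275] [ 0.657 -0.29   0.325]
0.35 247 [ 0.466 -0.426  0.325] [ 0.645 -0.281  0.375]
0.4 107 [ 0.479 -0.525  0.375] [ 0.56  -0.418  0.41 ]
```

```bash
python3 - <<'E'
from h import *
p=imaging.get_image("scene");save("pics/s3.png",p["color"][0:260,220:560],2.2);C=cloud(p);r=C[:130,325:410].reshape(-1,3)
m=(r[:,2]>.24)&(r[:,2]<.42)&(r[:,0]>.4)&(r[:,0]<.75)&(r[:,1]<-.26)&(r[:,1]>-.7);r=r[m]
for x in np.arange(.46,.66,.02):
    k=r[abs(r[:,0]-x)<.01]
    if len(k):print(x.round(2),len(k),"ymax",k[:,1].max().round(3),"zmin",k[:,2].min().round(3))
p=imaging.get_image("top");C=cloud(p);m=(C[...,2]>.2)&(C[...,0]>.35);
q=C[m];print("arm in top: x,y ranges for z bands");
for z in np.arange(.2,.6,.05):
    k=q[abs(q[:,2]-z)<.025]
    if len(k):print(z.round(2),len(k),np.percentile(k,[1,99],0).round(3).tolist())
print(sensors.state()["qpos"].round(2))
E
```

```text
0.46 1 ymax -0.415 zmin 0.325
0.48 66 ymax -0.413 zmin 0.314
0.5 43 ymax -0.42 zmin 0.38
0.52 27 ymax -0.441 zmin 0.399
0.54 14 ymax -0.467 zmin 0.407
0.56 7 ymax -0.506 zmin 0.405
0.58 101 ymax -0.291 zmin 0.261
0.6 210 ymax -0.288 zmin 0.259
0.62 144 ymax -0.284 zmin 0.261
0.64 81 ymax -0.296 zmin 0.262
arm in top: x,y ranges for z bands
0.2 4 [[0.459, -0.494, 0.215], [0.504, -0.027, 0.223]]
0.25 45 [[0.461, -0.491, 0.225], [0.528, -0.025, 0.274]]
0.3 413 [[0.448, -0.48, 0.281], [0.671, -0.056, 0.325]]
0.35 3050 [[0.457, -0.463, 0.326], [0.686, -0.067, 0.375]]
0.4 7736 [[0.482, -0.45, 0.376], [0.672, -0.312, 0.41]]
0.45 742 [[0.467, -0.154, 0.446], [0.574, -0.015, 0.475]]
0.5 4796 [[0.417, -0.148, 0.476], [0.562, 0.002, 0.512]]
0.55 2842 [[0.356, -0.11, 0.532], [0.449, 0.017, 0.574]]
[-0.31  0.43  1.66  0.    1.05  1.22]
```

View pics/s3.png

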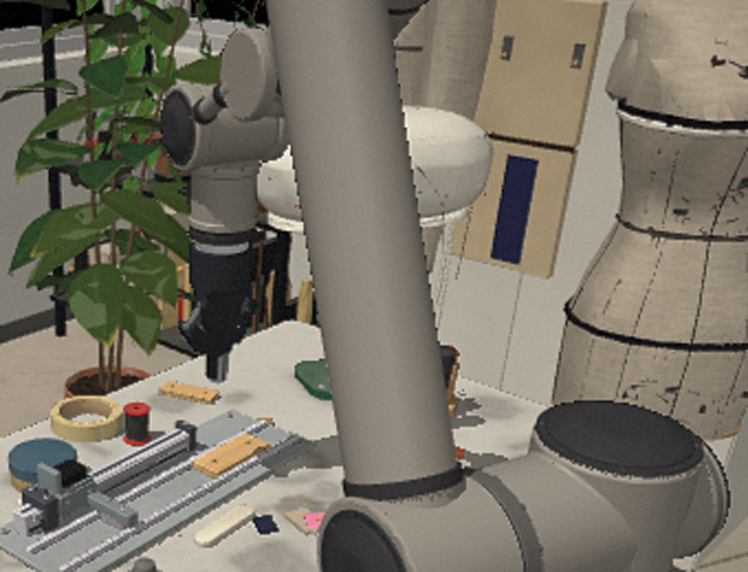

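```bash
python3 - <<'E'
from h import *
p=imaging.get_image("top");C=cloud(p);q=C[(C[...,2]>.25)&(C[...,1]<-.2)]
for x in np.arange(.44,.72,.02):
    k=q[abs(q[:,0]-x)<.01]
    if len(k):print(x.round(2),len(k),"y",k[:,1].min().round(3),k[:,1].max().round(3),"z",k[:,2].min().round(3),k[:,2].max().round(3))
E
```

```text
0.44 10 y -0.486 -0.448 z 0.313 0.333
0.46 265 y -0.477 -0.41 z 0.31 0.376
0.48 568 y -0.455 -0.388 z 0.309 0.391
0.5 809 y -0.447 -0.355 z 0.257 0.403
0.52 972 y -0.445 -0.34 z 0.303 0.407
0.54 1088 y -0.443 -0.322 z 0.306 0.41
0.56 1211 y -0.443 -0.307 z 0.306 0.413
0.58 1260 y -0.445 -0.295 z 0.306 0.413
0.6 1258 y -0.448 -0.292 z 0.313 0.412
0.62 1217 y -0.452 -0.282 z 0.311 0.409
0.64 1094 y -0.459 -0.297 z 0.31 0.406
0.66 898 y -0.467 -0.302 z 0.312 0.399
0.68 415 y -0.457 -0.318 z 0.31 0.385
0.7 1 y -0.363 -0.363 z 0.348 0.348
```

The fixed head reaches y ≈ −0.28 to −0.34 at wrist height. I'll lean the tool about 10°, with its body toward the stop, to keep the wrist clear while the fingertips go behind the slat.

```bash
python3 -m inch '[{"dx":0,"dy":0.1,"dz":0,"wx":-0.2,"wy":0,"wz":0},{"dx":0,"dy":0.3,"dz":0,"wx":-0.35,"wy":0,"wz":0},{"dx":0.006,"dy":0.52,"dz":0,"wx":-0.35,"wy":0,"wz":0},{"dx":0.006,"dy":0.52,"dz":0,"wx":-0.35,"wy":0,"wz":0}]'
python3 - <<'E'
from h import *
o=np.array([.5356,-.0096]);a=np.radians(2.33);ex=np.array([np.cos(a),np.sin(a)]);ey=np.array([-np.sin(a),np.cos(a)])
togo(*(o-.022*ex-.182*ey),.087)
p=imaging.get_image("top");C=cloud(p);q=C[(C[...,2]>.25)]
print("arm ymin by x");m=(q[:,1]>-.275)&(q[:,0]>.35);q=q[m]
for x in np.arange(.4,.6,.04):
    k=q[abs(q[:,0]-x)<.02]
    if len(k):print(x.round(2),k[:,1].min().round(3))
E
```

```text
time: 7.38
ee_pos: [0.5234, -0.1914, 0.2113]
eef_rot: [0.092, 0.996, 0.02, 0.002]
ft_force: [-0.5, 1.4, -0.3]
width: -0.0003
grasp_force: 0.0
pos [ 0.5234 -0.1914  0.2113] dx.. [-0.0125 -0.1094  0.6118] yaw 2.28 zaxis [ 0.008 -0.183 -0.983] F [-0.5  1.4 -0.3] w -0.0003 t 7.375
arm ymin by x
0.4 -0.157
0.44 -0.187
0.48 -0.207
0.52 -0.215
0.56 -0.212
```

```bash
python3 -m inch '[{"dx":-0.006,"dy":-0.045,"dz":0.25,"wx":0,"wy":0,"wz":0},{"dx":-0.0125,"dy":-0.085,"dz":0.47,"wx":0,"wy":0,"wz":0},{"dx":-0.0125,"dy":-0.105,"dz":0.58,"wx":0,"wy":0,"wz":0},{"dx":-0.0125,"dy":-0.11,"dz":0.61,"wx":0,"wy":0,"wz":0},{"dx":-0.0125,"dy":-0.11,"dz":0.61,"wx":0,"wy":0,"wz":0}]'
python3 - <<'E'
from h import *
o=np.array([.5356,-.0096]);a=np.radians(2.33);ex=np.array([np.cos(a),np.sin(a)]);ey=np.array([-np.sin(a),np.cos(a)])
togo(*(o-.022*ex-.182*ey),.087)
p=imaging.get_image("scene");save("pics/s4.png",p["color"][120:270,240:400],4)
E
```

```text
time: 8.05
ee_pos: [0.5207, -0.1903, 0.0879]
eef_rot: [0.092, 0.996, 0.021, 0.002]
ft_force: [0.4, -0.4, -0.2]
width: 0.0001
grasp_force: 0.0
pos [ 0.5207 -0.1903  0.0879] dx.. [0.0014 0.0094 0.0062] yaw 2.4 zaxis [ 0.008 -0.182 -0.983] F [ 0.4 -0.4 -0.2] w 0.0001 t 8.05
```

View pics/s4.png

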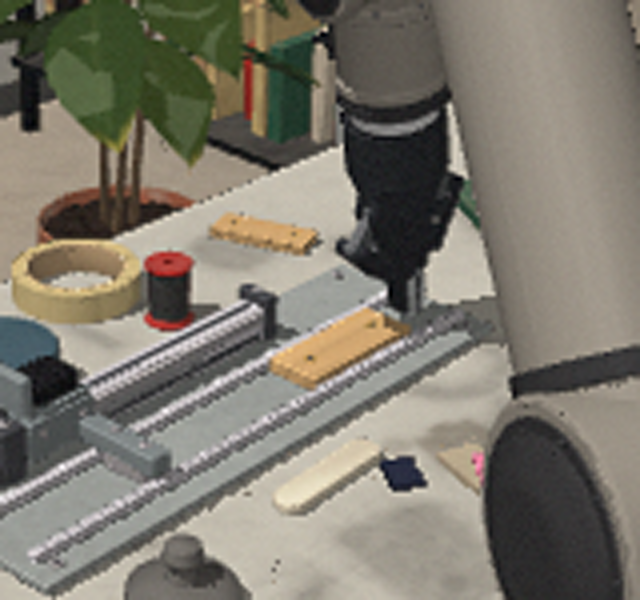

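The fingertips are behind the slat at crop (405,300) and the channel ahead is clear. Pushing.

```bash
python3 -m inch '[{"dx":0,"dy":-0.06,"dz":-0.011,"wx":0,"wy":0,"wz":0},{"dx":0,"dy":-0.15,"dz":-0.028,"wx":0,"wy":0,"wz":0},{"dx":0,"dy":-0.27,"dz":-0.05,"wx":0,"wy":0,"wz":0},{"dx":0,"dy":-0.39,"dz":-0.072,"wx":0,"wy":0,"wz":0},{"dx":0,"dy":-0.48,"dz":-0.089,"wx":0,"wy":0,"wz":0}]'
cat > chk.py <<'E'
from h import *
o=np.array([.5356,-.0096]);a=np.radians(2.33);ex=np.array([np.cos(a),np.sin(a)]);ey=np.array([-np.sin(a),np.cos(a)])
togo(*(o-.022*ex-.017*ey),.0879)
for n in("scene","top"):
    p=imaging.get_image(n);C=cloud(p);D=C[...,:2]-o;gx=D@ex;gy=D@ey;z=C[...,2]
    hsv=cv2.cvtColor(p["color"],cv2.COLOR_RGB2HSV)
    m=(abs(gx+.022)<.026)&(gy<.15)&(gy>-.2)&(abs(z-.021)<.006)&(hsv[...,1]>70)
    if m.sum():print(n,"slat",m.sum(),np.percentile(gx[m],[2,98]).round(4),np.percentile(gy[m],[1,99]).round(4),z[m].std().round(4))
    m=(gx>-.045)&(gx<.0)&(gy>.03)&(gy<.2)&(abs(z-.037)<.004)
    if m.sum():print(n,"arm",np.percentile(gy[m],[2,98]).round(4))
E
python3 chk.py
```

```text
time: 8.72
ee_pos: [0.5165, -0.0921, 0.0885]
eef_rot: [0.092, 0.996, 0.021, 0.003]
ft_force: [0.4, -3.3, 3.9]
width: 0.0001
grasp_force: 2.3
pos [ 0.5165 -0.0921  0.0885] dx.. [ 0.0026 -0.3183 -0.0564] yaw 2.4 zaxis [ 0.009 -0.183 -0.983] F [ 0.4 -3.3  3.9] w 0.0001 t 8.725
scene slat 355 [-0.0469 -0.0022] [-0.0802  0.0284] 0.0017
scene arm [0.0966 0.1146]
top slat 13 [-0.0413 -0.0065] [0.0273 0.0296] 0.0027
top arm [0.096  0.1125]
```

```bash
python3 -m inch '[{"dx":0,"dy":-0.08,"dz":-0.015,"wx":0,"wy":0,"wz":0},{"dx":0,"dy":-0.17,"dz":-0.032,"wx":0,"wy":0,"wz":0},{"dx":0,"dy":-0.24,"dz":-0.045,"wx":0,"wy":0,"wz":0},{"dx":0,"dy":-0.28,"dz":-0.052,"wx":0,"wy":0,"wz":0},{"dx":0,"dy":-0.30,"dz":-0.056,"wx":0,"wy":0,"wz":0}]'
python3 chk.py
```

```text
time: 9.45
ee_pos: [0.5138, -0.0321, 0.0877]
eef_rot: [0.092, 0.996, 0.021, 0.002]
ft_force: [0.3, -2.6, 4.1]
width: -0.0002
grasp_force: 2.3
pos [ 0.5138 -0.0321  0.0877] dx.. [ 0.0037 -0.0224 -0.0052] yaw 2.37 zaxis [ 0.008 -0.182 -0.983] F [ 0.3 -2.6  4.1] w -0.0002 t 9.45
scene slat 350 [-0.0468 -0.0015] [-0.0212  0.0843] 0.0018
scene arm [0.0962 0.1149]
top arm [0.1018 0.1124]
```

```bash
python3 -m inch '[{"dx":0,"dy":-0.015,"dz":-0.003,"wx":0,"wy":0,"wz":0},{"dx":0,"dy":-0.03,"dz":-0.006,"wx":0,"wy":0,"wz":0},{"dx":0,"dy":-0.03,"dz":-0.006,"wx":0,"wy":0,"wz":0}]'
python3 chk.py
```

```text
time: 9.93
ee_pos: [0.5132, -0.0263, 0.0875]
eef_rot: [0.091, 0.996, 0.02, 0.002]
ft_force: [0.2, -1.1, 1.9]
width: 0.0002
grasp_force: 0.7
pos [ 0.5132 -0.0263  0.0875] dx.. [ 0.005   0.0065 -0.0008] yaw 2.33 zaxis [ 0.007 -0.182 -0.983] F [ 0.2 -1.1  1.9] w 0.0002 t 9.925
scene slat 326 [-0.0473 -0.0021] [-0.0149  0.083 ] 0.0016
scene arm [0.096 0.114]
top arm [0.108  0.1127]
```

```bash
python3 -m inch '[{"dx":0,"dy":-0.01,"dz":-0.002,"wx":0,"wy":0,"wz":0},{"dx":0,"dy":-0.02,"dz":-0.004,"wx":0,"wy":0,"wz":0},{"dx":0,"dy":-0.02,"dz":-0.004,"wx":0,"wy":0,"wz":0}]'
python3 chk.py
```

```text
time: 10.4
ee_pos: [0.5131, -0.0246, 0.0878]
eef_rot: [0.093, 0.995, 0.021, 0.001]
ft_force: [-1.0, -15.9, 0.7]
width: 0.0002
grasp_force: 6.7
pos [ 0.5131 -0.0246  0.0878] dx.. [0.0056 0.0144 0.0022] yaw 2.37 zaxis [ 0.006 -0.185 -0.983] F [ -1.  -15.9   0.7] w 0.0002 t 10.4
scene slat 317 [-0.0472 -0.0027] [-0.0142  0.0821] 0.0015
scene arm [0.0965 0.1144]
top arm [0.1102 0.1129]
```

The slat is butted against the stop, with firm contact at 16 N. Backing off along the channel, then up.

```bash
python3 -m inch '[{"dx":0,"dy":0.05,"dz":0.009,"wx":0,"wy":0,"wz":0},{"dx":0,"dy":0.12,"dz":0.02,"wx":0,"wy":0,"wz":0},{"dx":0,"dy":0.17,"dz":-0.2,"wx":0,"wy":0,"wz":0},{"dx":0,"dy":0.22,"dz":-0.45,"wx":0,"wy":0,"wz":0},{"dx":0,"dy":0.27,"dz":-0.7,"wx":0,"wy":0,"wz":0}]'
python3 -m inch '[{"dx":-0.2,"dy":0,"dz":-0.1,"wx":0,"wy":0,"wz":0},{"dx":-0.4,"dy":0,"dz":-0.2,"wx":0,"wy":0,"wz":0},{"dx":-0.5,"dy":0,"dz":-0.2,"wx":0,"wy":0,"wz":0},{"dx":-0.5,"dy":0,"dz":-0.2,"wx":0,"wy":0,"wz":0}]'
python3 chk.py; python3 -c "
from h import *
p=imaging.get_image('scene');save('pics/s5.png',p['color'][140:290,200:400],3.9)"
```

```text
time: 11.12
ee_pos: [0.5141, -0.0503, 0.2366]
eef_rot: [0.091, 0.996, 0.02, 0.002]
ft_force: [0.3, 0.4, -1.2]
width: -0.0003
grasp_force: 0.0
time: 11.62
ee_pos: [0.4133, -0.0469, 0.275]
eef_rot: [0.091, 0.996, 0.02, 0.002]
ft_force: [0.9, 0.2, 0.2]
width: 0.0001
grasp_force: 0.0
pos [ 0.4133 -0.0469  0.275 ] dx.. [ 0.5081 -0.2457  0.906 ] yaw 2.3 zaxis [ 0.008 -0.182 -0.983] F [0.9 0.2 0.2] w 0.0001 t 11.625
scene slat 320 [-0.047  -0.0028] [-0.0137  0.0844] 0.0017
scene arm [0.0968 0.1144]
top slat 825 [-0.0441 -0.0027] [-0.0134  0.0941] 0.0025
top arm [0.0958 0.1123]
```

View pics/s5.png

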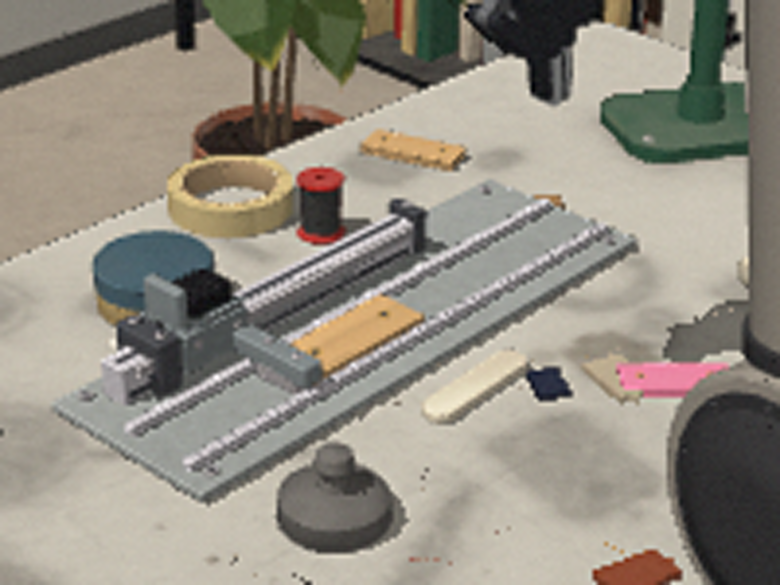

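The slat lies flat against the stop's arm at crop (310,360). The stop is at the end stop with its button up (205,290), and the bystanders are undisturbed.

```bash
python3 -c "
from workcell import ticket
print(ticket.sign_off())"
```

```text
the job is handed in; nothing more can be done
None
```

The job is handed in at about 12 s: the stop is locked at the end stop with its button up, the slat lies flat against it, and nothing round the gauge was disturbed; the judge's verdict was not shown.

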